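# Nest three empty open-front bins against the stop and close the keeper

### The job

Put the three empty open-front grey bins away in the nesting station. First slide the large bin back-first until its back is fully home and square against the upright face of the bent metal stop bracket; then slide the medium bin back-first into the large one through its open front until it is fully home against the back, then the small bin the same way into the medium one, all upright, and finally swing the keeper bar fully shut across the mouths. Leave the other things on the bench where they are.

Things in the scene. Friction and masses are not known exactly. Their poses are not given: they have to be found in the camera images.
- stop_bracket: nesting station: bent metal bracket fixed to the bench (mm). Origin: on the bench, mid stop face; +x points into the stop (the way bins are pushed), z up. Upright stop face: plane x=0, y -95 to +70, 45 tall. Side fence 30 tall, inner face y=-85, x -160 to 0; the +y side and front (-x) are open. Keeper pivot at x=-165, y=-100.
- keeper (a joint): angle of the keeper bar on its upright pivot (rad), range 0 to 2.6: 0 = shut at its end stop, bar along the bracket's +y across the bins' mouths; grows as it opens, counter-clockwise from above: at 1.57 it points along the bracket's -x. Swings level, stays where left. Bar 10 mm thick, 18 to 34 mm above the bench, 95 mm from pivot to end pin.
- keeper_pin (a point): centre of the top of the upright round pin (16 dia) at the keeper bar's free end, 95 from the pivot; its top is 64 above the bench, its foot at 18
- large_bin: largest of three plain grey open-front bins: 150 mm long (x), 122 wide (y), 62 tall; walls 4, 114 wide inside; open top and front. Origin: centre of underside; mouth at x=-75, back's outer face x=+75, z up. Sides slope down to 31 over the foremost 45. Floor 2.5, no front lip; its last 22 at the back slope up by 4 (heel), so pushed back-first it rides up onto another bin's floor.
- medium_bin: middle of three plain grey open-front bins: 125 mm long (x), 100 wide (y), 52 tall; walls 4, 92 wide inside; open top and front. Origin: centre of underside; mouth at x=-62.5, back's outer face x=+62.5, z up. Sides slope down to 26 over the foremost 37. Floor 2.5, no front lip; its last 22 at the back slope up by 4 (heel), so pushed back-first it rides up onto another bin's floor.
- small_bin: smallest of three plain grey open-front bins: 100 mm long (x), 78 wide (y), 42 tall; walls 4, 70 wide inside; open top and front. Origin: centre of underside; mouth at x=-50, back's outer face x=+50, z up. Sides slope down to 21 over the foremost 30. Floor 2.5, no front lip; its last 22 at the back slope up by 4 (heel), so pushed back-first it rides up onto another bin's floor.
- screw_jar: bystander: glass jar with a steel lid, 60 dia x 85 tall; origin under its centre (sizes in mm)
- oil_can: bystander: closed can, 66 dia x 100 tall; origin under its centre (sizes in mm)
- tape_roll: bystander: empty cardboard tape core lying flat, 90 dia x 40 tall; origin under its centre (sizes in mm)
- wrench: bystander: steel wrench 180 long, lying flat, origin near its middle (sizes in mm)
- carton: bystander: closed cardboard box 90 x 130 x 60 tall; origin under its centre (sizes in mm)
- fitting: bystander: small brass hose fitting standing up, 32 dia x 40 tall; origin under its centre (sizes in mm)
- screwdriver: bystander: screwdriver lying flat, about 200 long, along its x axis (sizes in mm)
Not all that is in view belongs to the job. Leave any blue look-alike of the small_bin alone.

How it is judged:
On the way, in this order (a step that is already met when the one before it is completed fails the run):
1. the large bin stands with its back up to the stop (within 20 mm) (x of large_bin in the frame of stop_bracket between -0.095 and -0.067 m and y of large_bin in the frame of stop_bracket between -0.03 and 0.03 m and z of large_bin in the frame of stop_bracket between -0.003 and 0.01 m and angle between the x axis of large_bin and the x axis of stop_bracket, either way round below 0.2 rad), for 0.2 s.
2. the medium bin is in the large bin, its back within 20 mm of the large bin's (x of medium_bin in the frame of large_bin between -0.0115 and 0.0165 m and y of medium_bin in the frame of large_bin between -0.015 and 0.015 m and z of medium_bin in the frame of large_bin between -0.003 and 0.012 m and angle between the x axis of medium_bin and the x axis of large_bin, either way round below 0.2 rad), for 0.2 s.
3. the small bin is in the medium bin, its back within 20 mm of the medium bin's (x of small_bin in the frame of medium_bin between -0.0115 and 0.0165 m and y of small_bin in the frame of medium_bin between -0.015 and 0.015 m and z of small_bin in the frame of medium_bin between -0.003 and 0.012 m and angle between the x axis of small_bin and the x axis of medium_bin, either way round below 0.2 rad), for 0.2 s.
4. the keeper bar is shut (value of joint keeper below 0.2 rad), for 0.2 s.
At the end, for the whole second after the job is handed in: Large back within 10 mm of the stop, 30 mm sideways, square to 0.10 rad; medium flat in large and small flat in medium, each back within 10 mm of the wall behind it, 12 mm sideways, parallel to 0.12 rad; all upright within 0.05 rad, at rest; keeper within 0.12 rad of shut (x of large_bin in the frame of stop_bracket between -0.085 and -0.067 m and y of large_bin in the frame of stop_bracket between -0.03 and 0.03 m and z of large_bin in the frame of stop_bracket between -0.003 and 0.006 m and angle between the x axis of large_bin and the x axis of stop_bracket, either way round below 0.1 rad and x of medium_bin in the frame of large_bin between -0.0015 and 0.0165 m and y of medium_bin in the frame of large_bin between -0.012 and 0.012 m and z of medium_bin in the frame of large_bin between -0.003 and 0.006 m and angle between the x axis of medium_bin and the x axis of large_bin, either way round below 0.12 rad and x of small_bin in the frame of medium_bin between -0.0015 and 0.0165 m and y of small_bin in the frame of medium_bin between -0.012 and 0.012 m and z of small_bin in the frame of medium_bin between -0.003 and 0.006 m and angle between the x axis of small_bin and the x axis of medium_bin, either way round below 0.12 rad and value of joint keeper below 0.12 rad and angle between each of large_bin, medium_bin, small_bin's own z axis and vertical below 0.05 rad and linear speed of each of large_bin, medium_bin, small_bin below 0.01 m/s); the robot touches nothing.
It fails at once if one of the bystanders is moved by more than 30 mm (distance of any of screw_jar, oil_can, tape_roll, wrench, carton, fitting, screwdriver from where it was at the start of the episode above 0.03 m).
It also fails if it takes over 72 s, if anything falls off the work surface, if the arm or the gripper's body presses on something with over 40 N, if the wrist force passes 120 N, or if a joint passes its speed limit or range.

### The arm

A 6-joint arm with a two-finger parallel gripper is mounted at the origin on the work surface. World frame = base frame: x ahead of the robot, y to its left, z up, the work surface at z = 0. Lengths are in m, angles in rad, forces in N, time in s.
With the tool pointing down it reaches from about 0.375 to 0.75 m from the base axis. Payload 9 kg.
Tool frame: the origin (TCP) lies at the very end of the fingers, on their centre line; the grasp point (between the pads) lies 19 mm behind it; z points along the fingers, y is the line along which they close (so a half turn about z gives the same grasp; the last joint's range is limited). The gripper opens to 85 mm and grips with 20 to 120 N. Pads are 22 mm wide; open, the fingers measure 114 mm over their backs; the gripper's body (76 mm by 85 mm) begins 54 mm behind the grasp point. The pads swing forward as they close: fully open they stand 13 mm farther back than shut.
Start: joints at [-1.407, 0.104, 0.097, 1.564, 0, 1.353], TCP at [0.224, -0.557, 0.231] pointing down, gripper open.
Joint ranges: [-2.99, 2.99], [-0.84, 1.86], [-1.1, 1.16], [-1.84, 2.11], [-1.51, 1.56], [-3.14, 3.14]. Speed limits (rad/s): [2.22, 2.22, 2.57, 3.14, 3.14, 3.14].

### API

Orientations are given as a unit quaternion [x, y, z, w].
In Python, from cell import r gives the robot as it stands.
- The arm moves only by the shell command python3 -m crank 'ROWS' [OPENING] [FORCE]. ROWS is JSON, one flat list of numbers, 4 for each row, row after row: the shift along the tool's x, y, z in cm, then the turn about the tool's z in rad. A call has 1 to 12 rows; each row is the pose to reach, as a shift and turn from the pose commanded when the call began, along the tool's axes at that moment; what a row does not reach only later rows make up. A row lasts 1/12 s, in which the tool goes at most 41.7 mm and 7.16 degrees, less where a joint would pass 70% of its speed; a pose out of reach is approached as far as the arm can. A call with a gripper value outside its range is refused whole. OPENING is the opening, from 0 (shut) to 1 (fully open), set as the call begins (- or left out, the last holds). The fingers move at their own pace and stop on an object; FORCE is the grip in N (left out, the last holds). Time passes only in rows, so rows that repeat a pose let the fingers close. It gives the time, the measured TCP pose, the force, the opening and the grip force at its end, in the units of the state.
- r.observe(): the state, without advancing time (a new reading comes with each control period).
- r.grab_frame(name): name is "scene" or "top" or "wrist"; returns the picture (480x640x3 uint8, red, green, blue); there is no depth.
- r.camera_model(name): a dict with "mtx" (3x3 intrinsics, pixels), "R" (3x3) and "t" (3): a world point X has camera coordinates R X + t. Camera axes: x right, y down, z forward; pixel columns grow to the right and rows downward; lengths in m; the calibration is good to about 2 mm. A picture is of the moment at which its call begins: read the wrist's pose just before it. camera_model takes no time and is no camera call; for the wrist camera it gives the pose at the moment of the call.
- r.finish_job(): hands the job in; it is judged then, once.
Trained networks look in the newest picture that a camera, given by its name, has taken for a name from the list of things; names that differ only in an ending like _2 or _b are one class to them, and where a whole thing is asked for, a point or a joint stands for the part that bears it (a point fixed in the world has none). Each returns a list of dicts, best first, with "conf" (0 to 1); they miss things now and then, are a little off and sometimes report something else, mostly with a low value. They report only what shows in the picture. A call takes as long as a camera call. They do not tell look-alikes from the thing itself.
- r.trace(query, camera): "mask" (480x640 bool, what is visible of it) and "pixel" ([column, row] in pixels, amid what is visible of it).
- r.spot_point(query, camera): "pixel" ([column, row] in pixels: a listed point, or the origin of a listed thing).
The state is a dict: "time_s": time; "q": joint angles; "qvel": joint speeds; "joint_efforts": joint torques, N m; "eef_pos": TCP position; "ee_rot": TCP orientation; "contact_force": force on the tool from outside, world axes, zero at the start; "moment": the same for the moment, N m; "width": finger opening in m; "grasp_force": force on a finger pad.
Only numpy, scipy, OpenCV 4.12 (cv2) and the standard library are available. Lean on these libraries where they do the work, as an engineer would, in place of code of your own. Each camera call takes 0.05 s, during which the arm holds its last target. There are 200 camera calls.

## Working session

There is one attempt and no reset: what is moved stays moved. The work goes in short steps, Python scripts to look and compute and a shell command to move; the robot and the scene stay as the last step left them, time stands still between calls to the robot, and variables do not carry over. Pictures are saved under pics/ and viewed, at most 10 in all, crops included, and the job is handed in when it is done.

```bash
mkdir -p pics; ls
python3 - <<'E'
from cell import r
import cv2,numpy as np
s=r.observe();print(s)
a=r.grab_frame("top");b=r.grab_frame("scene")
cv2.imwrite("pics/top.png",a[:,:,::-1]);cv2.imwrite("pics/scene.png",b[:,:,::-1])
for c in("top","scene"):
    m=r.camera_model(c);print(c,m)
for n in["stop_bracket","keeper_pin","large_bin","medium_bin","small_bin"]:
    for c in("top","scene"):
        print(n,c,[(np.round(d["pixel"]).tolist(),round(d["conf"],2)) for d in r.spot_point(n,c)])
E
```

```text
pics
{'time_s': 0.0, 'q': array([-1.40670300e+00,  1.04735156e-01,  9.64376511e-02,  1.56388721e+00,
        6.80672011e-06,  1.35307441e+00]), 'qvel': array([-2.38248958e-03, -1.71473458e-04, -5.13625025e-04,  1.66708905e-04,
       -2.72571239e-04,  2.70811687e-05]), 'joint_efforts': array([-1.55882008e-03, -5.56926191e+01,  5.03653872e+01,  1.68516452e-02,
       -2.68754375e-04, -3.79328014e-06]), 'eef_pos': array([ 0.22350486, -0.5564495 ,  0.23048393]), 'ee_rot': array([ 9.81832182e-01,  1.89750059e-01,  2.20142735e-05, -6.93854918e-04]), 'contact_force': array([ 0.26811696, -0.83919037, -0.26056287]), 'moment': array([-0.01026183,  0.03679374,  0.01187465]), 'grasp_force': 0.0, 'width': 0.08537090407254981}
top {'mtx': array([[510.83456609,   0.        , 317.98235375],
       [  0.        , 510.83456609, 253.04041217],
       [  0.        ,   0.        ,   1.        ]]), 'R': array([[-0.01833221, -0.99981602, -0.00564488],
       [-0.99029427,  0.01893502, -0.1376907 ],
       [ 0.13777225,  0.00306592, -0.99045919]]), 't': array([0.03693044, 0.54306521, 1.04070888])}
scene {'
[... 336 characters left out ...]
 -0.1292268 ,  1.58038168])}
stop_bracket top [([156.0, 270.0], 0.79), ([407.0, 219.0], 0.47), ([505.0, 324.0], 0.18)]
stop_bracket scene [([442.0, 370.0], 0.89)]
keeper_pin top [([272.0, 208.0], 0.91), ([464.0, 367.0], 0.65), ([506.0, 322.0], 0.65)]
keeper_pin scene [([310.0, 285.0], 0.76)]
large_bin top [([208.0, 276.0], 0.95), ([175.0, 177.0], 0.27)]
large_bin scene [([411.0, 329.0], 0.71), ([255.0, 227.0], 0.7), ([295.0, 158.0], 0.67)]
medium_bin top [([406.0, 223.0], 0.92)]
medium_bin scene [([252.0, 224.0], 0.85)]
small_bin top [([387.0, 304.0], 0.64), ([198.0, 370.0], 0.58)]
small_bin scene [([490.0, 299.0], 0.7), ([335.0, 214.0], 0.69), ([197.0, 226.0], 0.55), ([342.0, 411.0], 0.21)]
```

View pics/top.png

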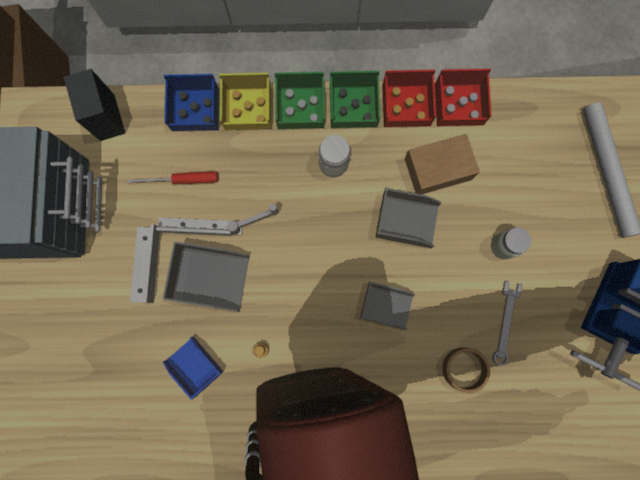

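View pics/scene.png

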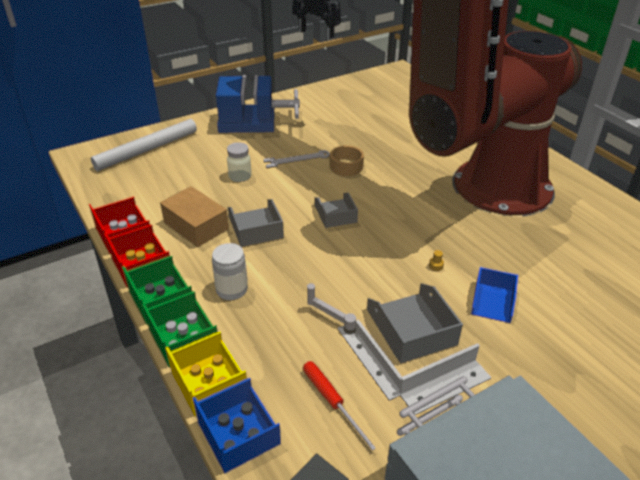

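The top view shows the large bin at (208,276), medium at (406,223), small grey at (387,304) and the bracket L at (145,262)/(195,225). The keeper pin is at (274,208). Possible mix-ups for the small bin are the blue bin at (198,370), and the filled blue, yellow, green and red bins along the table's far edge; I choose the grey one at (387,304). In the scene view, the small bin is at (335,212) and the blue one at (496,295).

```bash
cat > h.py <<'E'
from cell import r
import cv2,numpy as np
from scipy.optimize import minimize
DIM={"large":(150,122,62,31,45),"medium":(125,100,52,26,37),"small":(100,78,42,21,30)}
def proj(c,P):
    m=r.camera_model(c);q=np.atleast_2d(P)@m["R"].T+m["t"];q=q@m["mtx"].T;return q[:,:2]/q[:,2:]
def polys(n):
    L,W,H,h,s=[v/1000 for v in DIM[n]];a,b=L/2,W/2
    side=lambda y:[(-a,y,0),(a,y,0),(a,y,H),(-a+s,y,H),(-a,y,h)]
    return [np.array(p) for p in ([(-a,-b,0),(a,-b,0),(a,b,0),(-a,b,0)],side(b),side(-b),[(a,-b,0),(a,b,0),(a,b,H),(a,-b,H)])]
def sil(n,c,p):
    x,y,z,w=p;R=np.array([[np.cos(w),-np.sin(w),0],[np.sin(w),np.cos(w),0],[0,0,1]])
    M=np.zeros((480,640),np.uint8)
    for P in polys(n): cv2.fillPoly(M,[np.round(proj(c,P@R.T+[x,y,z])*8).astype(np.int32)],1,shift=3)
    return M>0
def tri(pix):  # {cam:pixel}
    A=[];b=[]
    for c,(u,v) in pix.items():
        m=r.camera_model(c);K=m["mtx"]@m["R"];k=m["mtx"]@m["t"]
        for i,w in((0,u),(1,v)): A.append(K[i]-w*K[2]);b.append(w*k[2]-k[i])
    return np.linalg.lstsq(np.array(A),np.array(b),rcond=None)[0]
def onplane(c,px,z):
    m=r.camera_model(c);d=m["R"].T@np.linalg.inv(m["mtx"])@[*px,1];o=-m["R"].T@m["t"];return o+d*(z-o[2])/d[2]
def fit(n,masks,x0,y0,yaws,freez=True):
    best=None
    for w in yaws:
        def f(p):
            q=[p[0]/1e3,p[1]/1e3,p[2]/1e3 if freez else 0,p[3]/50]
            s=0
            for c,M in masks.items():
                S=sil(n,c,q);s+=1-(S&M).sum()/max(1,(S|M).sum())
            return s/len(masks)
        o=minimize(f,[x0*1e3,y0*1e3,0,w*50],method="Nelder-Mead",options=dict(initial_simplex=[[x0*1e3+a,y0*1e3+b,d,w*50+e] for a,b,d,e in((0,0,0,0),(15,0,0,5),(0,15,0,-5),(-5,-5,6,3),(5,-5,-6,-8))],maxfev=250))
        p=o.x/[1e3,1e3,1e3,50];print("  ",n,np.round(p,4),"1-IoU",round(o.fun,3))
        if best is None or o.fun<best[1]:best=(p,o.fun)
    return best
def mask(name,c,near):
    L=r.trace(name,c);L=[d for d in L if np.hypot(*(np.array(d["pixel"])-near))<30]
    return L[0]["mask"] if L else None
E
python3 - <<'E'
from h import *
for c in("top","scene"): r.grab_frame(c)
near={"large":((208,276),(411,329)),"medium":((406,220),(255,224)),"small":((387,304),(335,212))}
for n,(a,b) in near.items():
    ms={c:mask(n+"_bin",c,q) for c,q in(("top",a),("scene",b))}
    ms={c:m for c,m in ms.items() if m is not None};print(n,{c:int(m.sum()) for c,m in ms.items()})
    g=onplane("top",a,0.02)
    fit(n,ms,g[0],g[1],[0,1.57,3.14,-1.57])
print("bracket",tri({"top":(156,270),"scene":(442,370)}),"pin",tri({"top":(272,208),"scene":(310,285)}))
cr=cv2.resize(r.grab_frame("top")[180:320,120:460,::-1],None,fx=2.3,fy=2.3,interpolation=3);cv2.imwrite("pics/crop1.png",cr)
E
```

```text
large {'top': 4544, 'scene': 4695}
   large [ 0.4876  0.2774 -0.0007 -0.2021] 1-IoU 0.23
   large [ 0.4968  0.2626 -0.0037  1.3969] 1-IoU 0.044Traceback (most recent call last):
  File "<stdin>", line 8, in <module>
  File "h.py", line 33, in fit
    o=minimize(f,[x0*1e3,y0*1e3,0,w*50],method="Nelder-Mead",options=dict(initial_simplex=[[x0*1e3+a,y0*1e3+b,d,w*50+e] for a,b,d,e in((0,0,0,0),(15,0,0,5),(0,15,0,-5),(-5,-5,6,3),(5,-5,-6,-8))],maxfev=250))
    res = _minimize_neldermead(fun, x0, args, callback, bounds=bounds,
                               **options)
    fsim[j] = func(sim[j])
              ~~~~^^^^^^^^
    fx = function(np.copy(x), *(wrapper_args + args))
  File "h.py", line 31, in f
    S=sil(n,c,q);s+=1-(S&M).sum()/max(1,(S|M).sum())
  File "h.py", line 14, in sil
    for P in polys(n): cv2.fillPoly(M,[np.round(proj(c,P@R.T+[x,y,z])*8).astype(np.int32)],1,shift=3)
                                                ~~~~^^^^^^^^^^^^^^^^^
  File "h.py", line 6, in proj
    m=r.camera_model(c);q=np.atleast_2d(P)@m["R"].T+m["t"];q=q@m["mtx"].T;return q[:,:2]/q[:,2:]
ValueError: time passes only in moves, steps and waits
```

```bash
sed -i 's/^DIM=/CM={}\ndef cm(c):\n    if c not in CM: CM[c]=r.camera_model(c)\n    return CM[c]\nDIM=/; s/m=r.camera_model(c)/m=cm(c)/' h.py
sed -i '0,/return CM/s/CM\[c\]=cm(c)/CM[c]=r.camera_model(c)/' h.py; sed -n 1,14p h.py
python3 - <<'E'
from h import *
for c in("top","scene"): r.grab_frame(c)
cr=cv2.resize(r.grab_frame("top")[180:320,120:460,::-1],None,fx=2.3,fy=2.3,interpolation=3);cv2.imwrite("pics/crop1.png",cr)
near={"large":((208,276),(411,329)),"medium":((406,220),(255,224)),"small":((387,304),(335,212))}
for n,(a,b) in near.items():
    ms={c:mask(n+"_bin",c,q) for c,q in(("top",a),("scene",b))}
    ms={c:m for c,m in ms.items() if m is not None};print(n,{c:int(m.sum()) for c,m in ms.items()})
    g=onplane("top",a,0.02)
    fit(n,ms,g[0],g[1],[0,1.57,3.14,-1.57])
print("bracket",tri({"top":(156,270),"scene":(442,370)}),"pin",tri({"top":(272,208),"scene":(310,285)}))
E
```

```text
from cell import r
import cv2,numpy as np
from scipy.optimize import minimize
CM={}
def cm(c):
    if c not in CM: CM[c]=r.camera_model(c)
    return CM[c]
DIM={"large":(150,122,62,31,45),"medium":(125,100,52,26,37),"small":(100,78,42,21,30)}
def proj(c,P):
    m=cm(c);q=np.atleast_2d(P)@m["R"].T+m["t"];q=q@m["mtx"].T;return q[:,:2]/q[:,2:]
def polys(n):
    L,W,H,h,s=[v/1000 for v in DIM[n]];a,b=L/2,W/2
    side=lambda y:[(-a,y,0),(a,y,0),(a,y,H),(-a+s,y,H),(-a,y,h)]
    return [np.array(p) for p in ([(-a,-b,0),(a,-b,0),(a,b,0),(-a,b,0)],side(b),side(-b),[(a,-b,0),(a,b,0),(a,b,H),(a,-b,H)])]
large {'top': 4611, 'scene': 4753}
   large [ 0.4883  0.2778  0.0011 -0.1901] 1-IoU 0.228
   large [ 0.4966  0.2615 -0.0034  1.4098] 1-IoU 0.044
   large [ 0.5081  0.2705 -0.0081  2.9468] 1-IoU 0.242
   large [ 0.499   0.2695 -0.0026 -1.7284] 1-IoU 0.171
medium {'top': 3000, 'scene': 1751}
   medium [ 0.6121 -0.1602 -0.0023 -0.1516] 1-IoU 0.264
   medium [ 0.6172 -0.1706 -0.0053  1.3794] 1-IoU 0.087
   medium [ 0.6243 -0.1671 -0.0072  3.0004] 1-IoU 0.248
   medium [ 0.6182 -0.1663 -0.0078 -1.798 ] 1-IoU 0.203
small {'top': 1847, 'scene': 1033}
   small [ 0.4249 -0.1084 -0.0019 -0.1809] 1-IoU 0.289
   small [ 0.4297 -0.1201 -0.0045  1.3353] 1-IoU 0.075
   small [ 0.4359 -0.1185 -0.0064  2.9337] 1-IoU 0.305
   small [ 0.4308 -0.1144 -0.0056 -1.8256] 1-IoU 0.198
bracket [0.51763702 0.37897251 0.00512008] pin [0.63878213 0.11966428 0.06248152]
```

View pics/crop1.png

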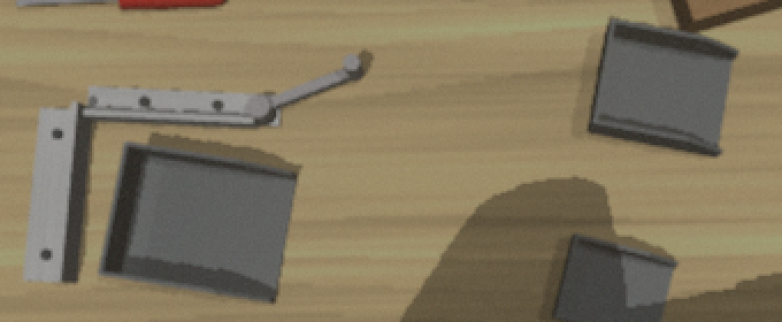

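The crop confirms three grey bins, all with mouths towards image right. The stop face band runs crop (84,105)–(76,282), the fence edge (83,115)–(255,122), the pivot is at (260,106) and the pin at (352,63).

Run:
```python
from h import *
f=lambda c,z:onplane("top",(120+c[0]/2.3,180+c[1]/2.3),z)
P=lambda n,v:print(n,np.round(v,4))
a,b=f((84,107),0),f((76,282),0);P("stop foot",a);P("",b);print("bracket yaw from stop",np.arctan2(b[1]-a[1],b[0]-a[0])-np.pi/2+0)
a,b=f((76,104),.045),f((64,282),.045);P("stop top",a);P("",b);print(np.arctan2(b[1]-a[1],b[0]-a[0])-np.pi/2)
a,b=f((83,117),.03),f((255,124),.03);P("fence top",a);P("",b);print("yaw fence",np.arctan2(a[1]-b[1],a[0]-b[0]))
P("pivot",f((260,104),.036));P("pin",f((352,63),.064))
q=r.observe();print(q["eef_pos"],q["time_s"])
from scipy.spatial.transform import Rotation as Ro
print(Ro.from_quat(q["ee_rot"]).as_matrix().round(3))
```

```text
stop foot [0.6147 0.3818 0.    ]
 [0.4476 0.3851 0.    ]
bracket yaw from stop 1.551028975780302
stop top [0.6088 0.3747 0.045 ]
 [0.4457 0.3812 0.045 ]
1.5306153231548514
fence top [0.5993 0.3728 0.03  ]
 [0.5896 0.2124 0.03  ]
yaw fence 1.5102634956470982
pivot [0.6072 0.2068 0.036 ]
pin [0.6379 0.1186 0.064 ]
[ 0.22356515 -0.55682704  0.23134206] 1.25
[[ 0.928  0.373  0.   ]
 [ 0.373 -0.928 -0.   ]
 [-0.     0.    -1.   ]]
```

```bash
cat > w.py <<'E'
# waypoint deltas in tool axes: python3 w.py '[[x,y,z,yaw],...]' (yaw = heading of tool x axis); mm world -> cm tool
import sys,json,numpy as np
from cell import r
from scipy.spatial.transform import Rotation as Ro
q=r.observe();M=Ro.from_quat(q["ee_rot"]).as_matrix();p=q["eef_pos"];w=np.arctan2(M[1,0],M[0,0])
print("now",p.round(4),"yaw",round(w,3),"t",round(q["time_s"],2),"F",q["contact_force"].round(1),"w",round(q["width"],4),"g",round(q["grasp_force"],1))
for t in json.loads(sys.argv[1]) if len(sys.argv)>1 else []:
    R=np.array([[np.cos(w),np.sin(w),0],[np.sin(w),-np.cos(w),0],[0,0,-1]])
    s=R.T@(np.array(t[:3])-p)*100
    print(s.round(2),"turn",round(w-t[3],3));p=np.array(t[:3]);w=t[3]
E
python3 w.py '[[0.52,-0.2,0.22,-0.05],[0.516,0.285,0.15,-0.05],[0.516,0.285,0.015,-0.05]]'
```

```text
now [ 0.2236 -0.5568  0.2313] yaw 0.382 t 1.25 F [ 0.2  0.8 -0.3] w 0.0855 g 0.0
[ 40.8  -22.07   1.13] turn 0.432
[ -2.82 -48.42   7.  ] turn 0.0
[ 0.   0.  13.5] turn 0.0
```

```bash
python3 -m crank '[40.8,-22.1,1.1,0.43,40.8,-22.1,1.1,0.43,40.8,-22.1,1.1,0.43,40.8,-22.1,1.1,0.43,40.8,-22.1,1.1,0.43,40.8,-22.1,1.1,0.43,40.8,-22.1,1.1,0.43,40.8,-22.1,1.1,0.43,40.8,-22.1,1.1,0.43,40.8,-22.1,1.1,0.43,40.8,-22.1,1.1,0.43,40.8,-22.1,1.1,0.43]' 0
python3 -m crank '[-2.8,-48.4,7,0,-2.8,-48.4,7,0,-2.8,-48.4,7,0,-2.8,-48.4,7,0,-2.8,-48.4,7,0,-2.8,-48.4,7,0,-2.8,-48.4,7,0,-2.8,-48.4,7,0,-2.8,-48.4,7,0,-2.8,-48.4,7,0,-2.8,-48.4,7,0,-2.8,-48.4,7,0]'
python3 w.py '[[0.516,0.285,0.015,-0.05],[0.517,0.320,0.015,-0.05]]'
```

```text
time_s: 2.25
eef_pos: [0.5225, -0.1949, 0.2202]
ee_rot: [1.0, -0.022, 0.001, -0.001]
contact_force: [0.3, 0.3, 0.0]
width: 0.0002
grasp_force: 0.0
time_s: 3.25
eef_pos: [0.5161, 0.143, 0.1561]
ee_rot: [1.0, 0.004, -0.001, -0.016]
contact_force: [-0.1, -0.2, -0.2]
width: -0.0002
grasp_force: 0.0
now [0.5161 0.143  0.1561] yaw 0.008 t 3.25 F [-0.1 -0.2 -0.2] w -0.0002 g 0.0
[  0.11 -14.2   14.11] turn 0.058
[-0.08 -3.5   0.  ] turn 0.0
```

```bash
python3 -m crank '[0.1,-14.2,1,0.06,0.1,-14.2,1,0.06,0.1,-14.2,1,0.06,0.1,-14.2,1,0.06,0.1,-14.2,1,0.06,0.1,-14.2,1,0.06,0.1,-14.2,1,0.06]'
python3 w.py '[[0.516,0.285,0.015,-0.05],[0.517,0.320,0.015,-0.05]]'
```

```text
time_s: 3.83
eef_pos: [0.5165, 0.1542, 0.1516]
ee_rot: [0.999, 0.005, -0.002, -0.032]
contact_force: [-0.2, -0.8, -0.1]
width: -0.0002
grasp_force: 0.0
now [0.5165 0.1542 0.1516] yaw 0.011 t 3.83 F [-0.2 -0.8 -0.1] w -0.0002 g 0.0
[  0.09 -13.08  13.66] turn 0.061
[-0.08 -3.5   0.  ] turn 0.0
```

```bash
python3 -c "
from cell import r
q=r.observe();print(q['q'].round(3),q['qvel'].round(3))"
```

```text
[ 0.01  -0.093 -0.246  1.421  0.065  3.141] [ 0.003  0.003 -0.002 -0.004  0.004  0.   ]
```

```bash
python3 -m crank '[0,0,0,-1.5,0,0,0,-1.5,0,0,0,-1.5,0,0,0,-1.5,0,0,0,-1.5,0,0,0,-1.5,0,0,0,-1.5,0,0,0,-1.5,0,0,0,-1.5,0,0,0,-1.5,0,0,0,-1.5,0,0,0,-1.5]'|head -2
python3 -m crank '[0,0,0,-1.5,0,0,0,-1.5,0,0,0,-1.5,0,0,0,-1.5,0,0,0,-1.5,0,0,0,-1.5,0,0,0,-1.5,0,0,0,-1.5,0,0,0,-1.5,0,0,0,-1.5,0,0,0,-1.5,0,0,0,-1.5]'|head -2
python3 w.py '[[0.516,0.285,0.13,3.09],[0.516,0.285,0.015,3.09],[0.517,0.320,0.015,3.09]]'
```

```text
time_s: 4.83
eef_pos: [0.5165, 0.1543, 0.1517]
time_s: 5.83
eef_pos: [0.5165, 0.1543, 0.1516]
now [0.5165 0.1543 0.1516] yaw 3.017 t 5.83 F [-0.7  0.8 -0.6] w 0.0 g 0.0
[ 1.67 12.96  2.16] turn -0.073
[ 0.   0.  11.5] turn 0.0
[0.08 3.5  0.  ] turn 0.0
```

```bash
python3 -m crank '[1.7,13,2.2,-0.07,1.7,13,2.2,-0.07,1.7,13,2.2,-0.07,1.7,13,2.2,-0.07,1.7,13,2.2,-0.07,1.7,13,2.2,-0.07]'
python3 w.py '[[0.516,0.285,0.015,3.09],[0.517,0.320,0.015,3.09]]'; python3 -c "
from cell import r
from scipy.spatial.transform import Rotation as Ro
q=r.observe();print(q['q'].round(3),Ro.from_quat(q['ee_rot']).as_matrix().round(3))"
```

```text
time_s: 6.33
eef_pos: [0.5163, 0.2867, 0.138]
ee_rot: [0.03, 0.999, 0.032, -0.003]
contact_force: [-0.3, -0.9, 0.4]
width: 0.0001
grasp_force: 0.0
now [0.5163 0.2867 0.138 ] yaw 3.082 t 6.33 F [-0.3 -0.9  0.4] w 0.0001 g 0.0
[ 0.02 -0.17 12.3 ] turn -0.008
[0.08 3.5  0.  ] turn 0.0
[ 0.252  0.049 -0.13   1.38   0.064  0.312] [[-0.998  0.06  -0.005]
 [ 0.059  0.996  0.065]
 [ 0.009  0.064 -0.998]]
```

```bash
cat > w.py <<'E'
# waypoint deltas in tool axes: python3 w.py '[[x,y,z,yaw],...]' (yaw = heading of tool x axis); prints cm
import sys,json,numpy as np
from cell import r
from scipy.spatial.transform import Rotation as Ro
q=r.observe();M=Ro.from_quat(q["ee_rot"]).as_matrix();p=q["eef_pos"];w=np.arctan2(M[1,0],M[0,0])
print("now",p.round(4),"yaw",round(w,3),"tz",M[:,2].round(3),"t",round(q["time_s"],2),"F",q["contact_force"].round(1),"w",round(q["width"],4),"g",round(q["grasp_force"],1))
for t in json.loads(sys.argv[1]) if len(sys.argv)>1 else []:
    s=M.T@(np.array(t[:3])-p)*100;d=(w-t[3]+np.pi)%(2*np.pi)-np.pi
    print(s.round(2),"turn",round(d,3));p=np.array(t[:3]);w=t[3];M=M@Ro.from_euler("z",d).as_matrix()
E
python3 w.py '[[0.516,0.285,0.015,3.09],[0.517,0.320,0.015,3.09],[0.517,0.355,0.015,3.09]]'
```

```text
now [0.5163 0.2867 0.138 ] yaw 3.082 tz [-0.005  0.065 -0.998] t 6.33 F [-0.3 -0.9  0.4] w 0.0001 g 0.0
[-0.09 -0.96 12.26] turn -0.008
[0.08 3.49 0.23] turn 0.0
[0.18 3.49 0.23] turn 0.0
```

```bash
python3 -m crank '[-0.1,-1,6,0,-0.1,-1,9,0,-0.1,-1,12,0,-0.1,-1,12.2,0,-0.1,-1,12.2,0]'
python3 -m crank '[0,0.8,0.05,0,0,1.6,0.1,0,0.05,2.4,0.15,0,0.1,3.2,0.2,0,0.1,4,0.26,0,0.1,4.4,0.28,0,0.1,4.8,0.3,0]'
python3 w.py '[[0.517,0.365,0.015,3.09]]'
```

```text
time_s: 6.75
eef_pos: [0.5148, 0.2828, 0.0144]
ee_rot: [0.031, 0.999, 0.032, -0.005]
contact_force: [0.6, 1.0, 1.0]
width: 0.0001
grasp_force: 0.0
time_s: 7.33
eef_pos: [0.5183, 0.3333, 0.0162]
ee_rot: [0.03, 0.999, 0.032, -0.003]
contact_force: [-0.2, -2.5, 2.0]
width: 0.0002
grasp_force: 1.5
now [0.5183 0.3333 0.0162] yaw 3.081 tz [-0.004  0.065 -0.998] t 7.33 F [-0.2 -2.5  2. ] w 0.0002 g 1.5
[0.32 3.14 0.33] turn -0.009
```

```bash
python3 -m crank '[0,0.3,0.02,0,0,0.6,0.04,0,0,0.9,0.06,0,0,1.2,0.08,0,0,1.5,0.1,0,0,1.8,0.11,0]'
python3 -m crank '[0,0.2,0.02,0,0,0.4,0.03,0]'
python3 -m crank '[0,0.2,0.02,0,0,0.4,0.03,0]'
```

```text
time_s: 7.83
eef_pos: [0.5194, 0.3507, 0.0159]
ee_rot: [0.031, 0.999, 0.032, -0.003]
contact_force: [0.2, -2.6, 1.8]
width: -0.0002
grasp_force: 1.4
time_s: 8.0
eef_pos: [0.5196, 0.3548, 0.0158]
ee_rot: [0.031, 0.999, 0.032, -0.003]
contact_force: [-0.0, -2.8, 1.8]
width: -0.0001
grasp_force: 1.5
time_s: 8.17
eef_pos: [0.5199, 0.3586, 0.0158]
ee_rot: [0.031, 0.999, 0.032, -0.003]
contact_force: [-1.5, -4.2, 2.1]
width: 0.0001
grasp_force: 2.4
```

```bash
python3 -m crank '[0,0.2,0.02,0,0,0.4,0.03,0]' | sed -n 2,4p
python3 -m crank '[0,0.2,0.02,0,0,0.4,0.03,0]'| sed -n 2,4p
python3 - <<'E'
from h import *
r.grab_frame("top");a=r.grab_frame("scene")
cv2.imwrite("pics/s2.png",a[200:440,200:560,::-1])
for c,q in(("top",(195,272)),("scene",(420,335))):
    m=mask("large_bin",c,q); print(c,None if m is None else m.sum())
    if m is not None: fit("large",{c:m},0.5,0.295,[1.5],False)
E
```

```text
eef_pos: [0.52, 0.3602, 0.0158]
ee_rot: [0.031, 0.999, 0.03, -0.003]
contact_force: [-3.8, -26.9, 12.7]
eef_pos: [0.52, 0.3605, 0.0158]
ee_rot: [0.032, 0.999, 0.026, -0.004]
contact_force: [-8.7, -47.0, 22.1]
top 4001
   large [ 5.0770e-01  3.0420e-01 -8.0000e-04  1.5093e+00] 1-IoU 0.177
scene 2666
   large [ 5.0220e-01  2.8310e-01 -5.0000e-04  1.4561e+00] 1-IoU 0.499
```

View pics/s2.png

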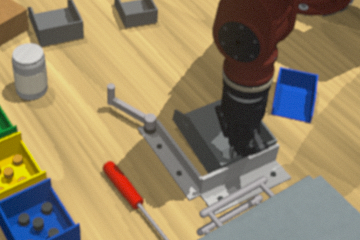

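```bash
python3 -m crank '[0,-2,-0.1,0,0,-2,-0.1,0,0,-2,-4,0,0,-2,-8,0,0,-2,-12.5,0]' 0.6
python3 w.py '[[0.629,-0.111,0.14,2.95],[0.629,-0.111,0.02,2.95]]'
```

```text
time_s: 9.12
eef_pos: [0.5186, 0.3388, 0.1362]
ee_rot: [0.03, 0.999, 0.033, -0.004]
contact_force: [1.5, 0.2, 0.4]
width: 0.0509
grasp_force: 0.0
now [0.5186 0.3388 0.1362] yaw 3.081 tz [-0.007  0.065 -0.998] t 9.12 F [1.5 0.2 0.4] w 0.0509 g 0.0
[-13.75 -44.1   -3.39] turn 0.131
[-0.23 -0.75 11.97] turn 0.0
```

```bash
python3 -m crank '[-13.8,-44.1,-3.4,0.13,-13.8,-44.1,-3.4,0.13,-13.8,-44.1,-3.4,0.13,-13.8,-44.1,-3.4,0.13,-13.8,-44.1,-3.4,0.13,-13.8,-44.1,-3.4,0.13,-13.8,-44.1,-3.4,0.13,-13.8,-44.1,-3.4,0.13,-13.8,-44.1,-3.4,0.13,-13.8,-44.1,-3.4,0.13,-13.8,-44.1,-3.4,0.13,-13.8,-44.1,-3.4,0.13]' | head -2
python3 - <<'E'
from h import *
r.grab_frame("top");r.grab_frame("scene")
ms={c:mask("large_bin",c,q) for c,q in(("top",(192,272)),("scene",(430,345)))}
ms={c:m for c,m in ms.items() if m is not None};print(list(ms))
fit("large",ms,0.508,0.300,[1.5])
w=r.grab_frame("wrist");cv2.imwrite("pics/w1.png",w[:,:,::-1])
E
python3 w.py '[[0.629,-0.111,0.14,2.95],[0.629,-0.111,0.02,2.95]]'
```

```text
time_s: 10.12
eef_pos: [0.6317, -0.1172, 0.1395]
['top', 'scene']
   large [0.508  0.303  0.0025 1.5293] 1-IoU 0.101
now [ 0.6305 -0.1096  0.14  ] yaw 2.952 tz [-0.005  0.066 -0.998] t 10.37 F [-0.3  0.4  0.7] w 0.0511 g 0.0
[ 0.12 -0.17 -0.01] turn 0.002
[-0.21 -0.76 11.97] turn 0.0
```

View pics/w1.png

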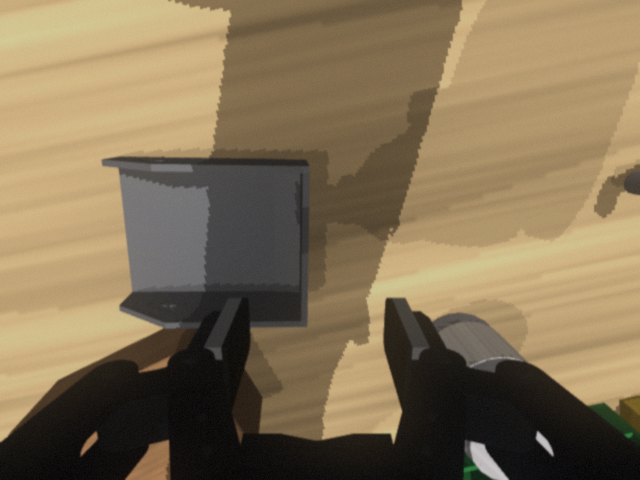

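The wrist view shows the medium bin with its back wall's outer top edge from (308,162) to (307,325), lying between the fingers' lines. The carton is at lower left and the jar at lower right.

Run:
```python
from h import *
r.grab_frame("wrist")
for px in((308,162),(307,325),(110,162),(165,326)): print(px,onplane("wrist",px,.052 if px[0]!=110 else .026).round(4))
m=mask("medium_bin","wrist",(215,240))
if m is not None: fit("medium",{"wrist":m},0.617,-0.17,[1.38],False)
for n in("carton","screw_jar"):
    print(n,[(np.round(d["pixel"]),round(d["conf"],2)) for d in r.spot_point(n,"wrist")][:2])
```

```text
(308, 162) [ 0.5779 -0.0995  0.052 ]
(307, 325) [ 0.6763 -0.1196  0.052 ]
(110, 162) [ 0.557  -0.2162  0.026 ]
(165, 326) [ 0.6578 -0.2044  0.052 ]
   medium [ 6.1510e-01 -1.7120e-01  9.0000e-04  1.3628e+00] 1-IoU 0.055
carton []
screw_jar []
```

```bash
python3 -m crank '[0.3,-0.8,4,0.01,0.3,-0.8,8,0.01,0.3,-0.8,11,0.01,0.3,-0.8,11.9,0.01,0.3,-0.8,11.9,0.01]'
python3 -m crank '[0,0,0,0,0,0,0,0,0,0,0,0,0,0,0,0,0,0,0,0,0,0,0,0]' 0 60
python3 w.py '[]'
```

```text
time_s: 10.98
eef_pos: [0.6235, -0.109, 0.0182]
ee_rot: [0.1, 0.994, 0.033, -0.008]
contact_force: [-0.4, -0.1, 0.8]
width: 0.0512
grasp_force: 0.0
time_s: 11.48
eef_pos: [0.6272, -0.1113, 0.0239]
ee_rot: [0.1, 0.994, 0.031, -0.004]
contact_force: [-2.0, 4.0, 10.8]
width: 0.0034
grasp_force: 59.1
now [ 0.6272 -0.1113  0.0239] yaw 2.941 tz [-0.001  0.063 -0.998] t 11.48 F [-2.   4.  10.8] w 0.0034 g 59.1
```

```bash
python3 -m crank '[0,0.3,-1.5,0,0,0.5,-4,0,0,0.6,-7,0,0,0.7,-10,0,0,0.7,-10,0]'
python3 w.py '[[0.509,0.327,0.124,3.096],[0.509,0.327,0.03,3.096]]'
```

```text
time_s: 11.9
eef_pos: [0.6306, -0.1117, 0.129]
ee_rot: [0.1, 0.994, 0.031, -0.001]
contact_force: [0.8, -0.7, -0.5]
width: 0.0028
grasp_force: 59.1
now [ 0.6306 -0.1117  0.129 ] yaw 2.941 tz [ 0.005  0.061 -0.998] t 11.9 F [ 0.8 -0.7 -0.5] w 0.0028 g 59.1
[20.66 40.45  3.13] turn -0.155
[ 0.02 -0.58  9.38] turn 0.0
```

```bash
python3 -m crank '[20.7,40.5,3.1,-0.155,20.7,40.5,3.1,-0.155,20.7,40.5,3.1,-0.155,20.7,40.5,3.1,-0.155,20.7,40.5,3.1,-0.155,20.7,40.5,3.1,-0.155,20.7,40.5,3.1,-0.155,20.7,40.5,3.1,-0.155,20.7,40.5,3.1,-0.155,20.7,40.5,3.1,-0.155,20.7,40.5,3.1,-0.155,20.7,40.5,3.1,-0.155]'
python3 -m crank '[0,0,0,0,0,0,0,0]' | head -1
python3 w.py '[[0.509,0.327,0.124,3.096],[0.509,0.327,0.03,3.096]]'
python3 - <<'E'
from h import *
w=r.grab_frame("wrist");s=r.grab_frame("scene");r.grab_frame("top")
cv2.imwrite("pics/w2.png",np.hstack([cv2.resize(w,(480,360)),s[200:440,200:500]if 0 else cv2.resize(s[180:420,240:460],(320,360))])[:,:,::-1])
E
```

```text
time_s: 12.9
eef_pos: [0.5027, 0.335, 0.1196]
ee_rot: [0.02, 0.999, 0.034, -0.003]
contact_force: [0.4, -0.8, -2.7]
width: 0.0029
grasp_force: 59.5
time_s: 13.07
now [0.5055 0.3289 0.1194] yaw 3.096 tz [-0.004  0.065 -0.998] t 13.07 F [-0.9  0.6 -2.7] w 0.0028 g 59.5
[-0.36 -0.14 -0.47] turn 0.0
[-0.07 -0.61  9.38] turn 0.0
```

View pics/w2.png

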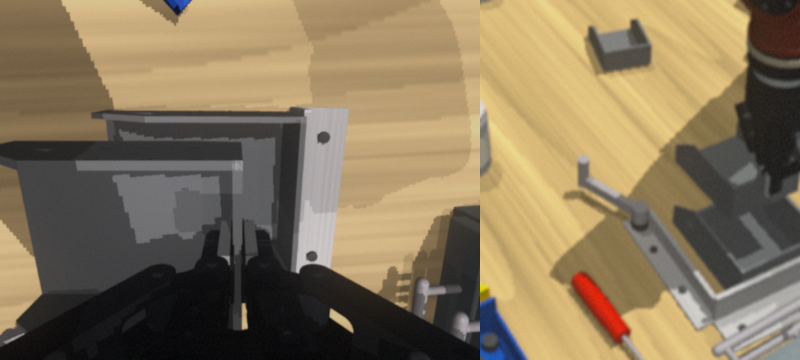

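The picture shows the medium bin held by its back wall, parallel to the large one and above it. Its corner is at (242,160) in the wrist half, and the large bin's corner is at (303,111).

Run:
```python
from h import *
s=4/3
for n,c,z in(("large back corner",(301,113),.062),("large front-ish",(140,113),.062),("med corner",(242,162),.147),("med front",(80,162),.147)): print(n,onplane("wrist",(c[0]*s,c[1]*s),z).round(4))
```

```text
large back corner [0.4475 0.3749 0.062 ]
large front-ish [0.4421 0.2725 0.062 ]
med corner [0.4581 0.3293 0.147 ]
med front [0.4544 0.2693 0.147 ]
```

```bash
python3 w.py '[[0.505,0.327,0.033,3.096]]'; python3 -m crank '[0,-0.4,3,0,0,-0.6,6,0,0,-0.75,8,0,0,-0.75,8.6,0,0,-0.75,8.6,0]'
python3 w.py '[[0.505,0.327,0.03,3.096]]'
```

```text
now [0.506  0.3278 0.1194] yaw 3.094 tz [-0.004  0.065 -0.998] t 13.22 F [-0.   0.7 -2.7] w 0.0029 g 59.5
[ 0.04 -0.65  8.61] turn -0.002
time_s: 13.63
eef_pos: [0.5043, 0.3257, 0.0321]
ee_rot: [0.024, 0.999, 0.032, -0.004]
contact_force: [-0.1, -0.7, -1.3]
width: 0.0031
grasp_force: 59.6
now [0.5043 0.3257 0.0321] yaw 3.094 tz [-0.006  0.064 -0.998] t 13.63 F [-0.1 -0.7 -1.3] w 0.0031 g 59.6
[-0.06  0.12  0.22] turn -0.002
```

```bash
python3 -m crank '[0,0,0.1,0,0,0,0.1,0,0,0,0.1,0,0,0,0.1,0]' 0.25 | head -2
python3 -m crank '[0,0.2,-3,0,0,0.4,-6,0,0,0.4,-6.5,0,0,0.4,-6.5,0]' | head -3
python3 -m crank '[0,-3.8,0,0,0,-3.8,0,0,0,-3.8,0,0,0,-3.8,0,0,0,-3.8,0,0,0,-3.8,0,0]' 0
python3 - <<'E'
from h import *
w=r.grab_frame("wrist");cv2.imwrite("pics/w3.png",cv2.resize(w,(480,360))[:,:,::-1])
E
python3 w.py '[[0.505,0.29,0.023,3.096]]'
```

```text
time_s: 13.97
eef_pos: [0.5056, 0.3275, 0.0334]
time_s: 14.3
eef_pos: [0.5072, 0.3277, 0.1007]
ee_rot: [0.023, 0.999, 0.034, -0.0]
time_s: 14.8
eef_pos: [0.5033, 0.2896, 0.0944]
ee_rot: [0.023, 0.999, 0.033, -0.003]
contact_force: [-0.2, -0.2, 0.9]
width: 0.0004
grasp_force: 0.0
now [0.5033 0.2896 0.0945] yaw 3.096 tz [-0.005  0.065 -0.998] t 14.85 F [ 0.2  0.6 -0.7] w -0.0003 g 0.0
[-0.22 -0.42  7.14] turn 0.0
```

View pics/w3.png

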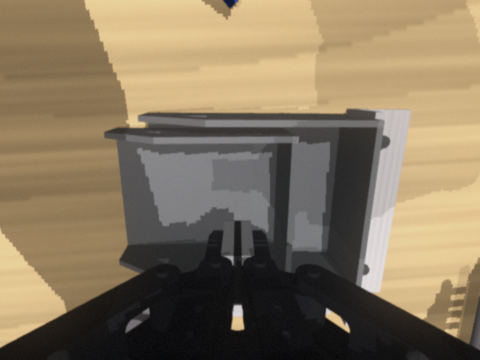

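The medium bin sits inside the large one, its back edge at column 285 against the large bin's at 375, nearly parallel.

```bash
python3 -m crank '[-0.2,-0.4,3,0,-0.2,-0.4,6,0,-0.2,-0.4,7.2,0,-0.2,-0.4,7.2,0]' | sed -n 2,4p
python3 -m crank '[0,0.7,0.05,0,0,1.4,0.1,0,0.05,2.1,0.15,0,0.1,2.8,0.2,0,0.1,3.5,0.23,0,0.1,4,0.27,0,0.1,4.5,0.3,0,0.1,5,0.33,0]'| sed -n 2,4p
python3 -m crank '[0,0.3,0.02,0,0,0.6,0.04,0,0,0.9,0.05,0]'| sed -n 2,4p
python3 w.py '[[0.505,0.356,0.021,3.096]]'
```

```text
eef_pos: [0.5022, 0.2893, 0.019]
ee_rot: [0.023, 0.999, 0.032, -0.006]
contact_force: [-0.0, -1.0, 0.2]
eef_pos: [0.5062, 0.3403, 0.0226]
ee_rot: [0.023, 0.999, 0.032, -0.003]
contact_force: [-0.0, -1.3, 0.9]
eef_pos: [0.5065, 0.3489, 0.0225]
ee_rot: [0.023, 0.999, 0.032, -0.003]
contact_force: [-0.1, -0.1, -0.7]
now [0.5065 0.3489 0.0225] yaw 3.096 tz [-0.005  0.065 -0.998] t 16.1 F [-0.1 -0.1 -0.7] w 0.0 g 0.3
[0.19 0.69 0.19] turn -0.0
```

```bash
python3 -m crank '[0,0.3,0.02,0,0,0.6,0.04,0]'| sed -n 2,4p
python3 -m crank '[0,0.2,0.02,0,0,0.4,0.03,0]'| sed -n 2,4p
python3 -m crank '[0,0.2,0.02,0,0,0.4,0.03,0]'| sed -n 2,4p
```

```text
eef_pos: [0.5068, 0.3549, 0.0224]
ee_rot: [0.023, 0.999, 0.032, -0.003]
contact_force: [-0.4, -0.5, -0.2]
eef_pos: [0.5071, 0.3586, 0.0224]
ee_rot: [0.023, 0.999, 0.032, -0.003]
contact_force: [-0.5, -3.6, 0.8]
eef_pos: [0.5071, 0.3597, 0.0224]
ee_rot: [0.024, 0.999, 0.029, -0.003]
contact_force: [-4.7, -28.4, 11.8]
```

```bash
python3 -m crank '[0,-1.5,0,0,0,-1.5,-3,0,0,-2,-7,0,0,-6,-10,0,0,-6,-10,0,0,-6,-10,0]'| sed -n 2,4p
python3 - <<'E'
from h import *
w=r.grab_frame("wrist");cv2.imwrite("pics/w4.png",cv2.resize(w,(640,480))[:,:,::-1])
E
```

```text
eef_pos: [0.5066, 0.2956, 0.121]
ee_rot: [0.024, 0.999, 0.033, -0.001]
contact_force: [0.7, 0.6, -0.4]
```

View pics/w4.png

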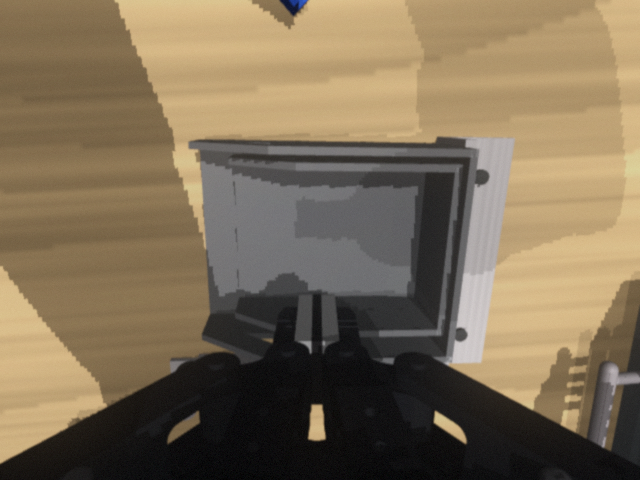

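The wrist view shows the medium bin fully home: its back edge (column 455–440) lies against the large bin's (475–455), which is flush with the stop, all square.

```bash
python3 w.py '[[0.441,-0.09,0.16,2.91]]'
```

```text
now [0.5056 0.2963 0.1191] yaw 3.094 tz [-0.003  0.066 -0.998] t 17.15 F [ 0.3  0.7 -1.2] w 0.0004 g 0.0
[  4.65 -38.54  -6.62] turn 0.184
```

```bash
python3 -m crank '[4.6,-38.5,-6.6,0.18,4.6,-38.5,-6.6,0.18,4.6,-38.5,-6.6,0.18,4.6,-38.5,-6.6,0.18,4.6,-38.5,-6.6,0.18,4.6,-38.5,-6.6,0.18,4.6,-38.5,-6.6,0.18,4.6,-38.5,-6.6,0.18,4.6,-38.5,-6.6,0.18,4.6,-38.5,-6.6,0.18,4.6,-38.5,-6.6,0.18,4.6,-38.5,-6.6,0.18]' 0.55 | head -2
python3 -m crank '[0,0,0,0,0,0,0,0]' | head -2
python3 - <<'E'
from h import *
w=r.grab_frame("wrist")
for d in r.trace("small_bin","wrist"):
    g=onplane("wrist",d["pixel"],.02);print(d["pixel"],d["conf"],g.round(3),int(d["mask"].sum()),"rgb",w[d["mask"]].mean(0).round())
    if d["mask"].sum()>2000: fit("small",{"wrist":d["mask"]},0.430,-0.12,[1.335],False)
cv2.imwrite("pics/w5.png",w[:,:,::-1])
E
python3 w.py
```

```text
time_s: 18.15
eef_pos: [0.4413, -0.0894, 0.1583]
time_s: 18.32
eef_pos: [0.4414, -0.088, 0.1588]
[262.3, 229.2] 0.7 [ 0.432 -0.118  0.02 ] 16712 rgb [70. 68. 67.]
   small [ 4.2900e-01 -1.1990e-01  3.0000e-04  1.2995e+00] 1-IoU 0.021
now [ 0.4416 -0.0882  0.1592] yaw 2.918 tz [-0.005  0.066 -0.998] t 18.42 F [ 0.8 -0.5 -0.5] w 0.0468 g 0.0
```

View pics/w5.png

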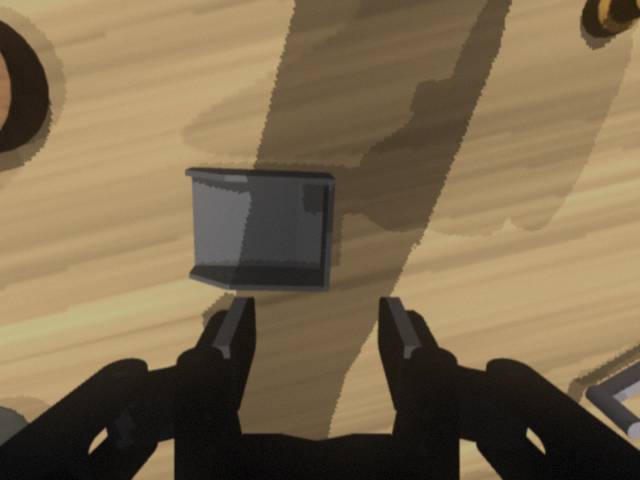

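This is the grey small bin (blue is elsewhere), back edge (334,178)–(330,290).

```bash
python3 - <<'E'
from h import *
r.grab_frame("wrist")
a,b=[onplane("wrist",p,.042) for p in((334,178),(330,290))];print(a.round(4),b.round(4),np.linalg.norm(a-b),"mid",((a+b)/2).round(4),"binyaw",np.arctan2(b[1]-a[1],b[0]-a[0])+np.pi/2)
E
python3 w.py '[[0.442,-0.0724,0.018,2.87]]'
```

```text
[ 0.4053 -0.0622  0.042 ] [ 0.4797 -0.0812  0.042 ] 0.07684028314318599 mid [ 0.4425 -0.0717  0.042 ] binyaw 1.321656510909804
now [ 0.4416 -0.0884  0.1593] yaw 2.918 tz [-0.005  0.065 -0.998] t 18.47 F [-0.1 -0.8  0.8] w 0.047 g 0.0
[ 0.04  0.68 14.2 ] turn 0.048
```

```bash
python3 -m crank '[0,0.6,4,0.04,0,0.6,8,0.04,0,0.6,12,0.04,0,0.6,14.1,0.04,0,0.6,14.1,0.04]' | sed -n 2,4p
python3 -m crank '[0,0,0,0,0,0,0,0,0,0,0,0,0,0,0,0,0,0,0,0,0,0,0,0]' 0 60
python3 -m crank '[0,0.3,-2,0,0,0.5,-5,0,0,0.6,-8,0,0,0.7,-11,0,0,0.7,-11,0]'
python3 w.py '[[0.504,0.325,0.13,3.096],[0.504,0.322,0.028,3.096]]'
```

```text
eef_pos: [0.4388, -0.0718, 0.0143]
ee_rot: [0.132, 0.991, 0.033, -0.01]
contact_force: [-0.7, -0.0, 0.1]
time_s: 19.38
eef_pos: [0.4439, -0.0753, 0.0219]
ee_rot: [0.132, 0.991, 0.031, -0.005]
contact_force: [-0.2, 3.0, 8.8]
width: 0.0029
grasp_force: 59.1
time_s: 19.8
eef_pos: [0.4476, -0.0767, 0.1367]
ee_rot: [0.133, 0.991, 0.03, -0.002]
contact_force: [1.3, -0.7, -0.6]
width: 0.0025
grasp_force: 59.3
now [ 0.4476 -0.0767  0.1367] yaw 2.876 tz [ 0.004  0.06  -0.998] t 19.8 F [ 1.3 -0.7 -0.6] w 0.0025 g 59.3
[ 5.1  40.13  3.12] turn -0.22
[ 0.   -0.92 10.16] turn 0.0
```

```bash
python3 -m crank '[5.1,40.1,3.1,-0.22,5.1,40.1,3.1,-0.22,5.1,40.1,3.1,-0.22,5.1,40.1,3.1,-0.22,5.1,40.1,3.1,-0.22,5.1,40.1,3.1,-0.22,5.1,40.1,3.1,-0.22,5.1,40.1,3.1,-0.22,5.1,40.1,3.1,-0.22,5.1,40.1,3.1,-0.22,5.1,40.1,3.1,-0.22,5.1,40.1,3.1,-0.22]'|sed -n 2,3p
python3 -m crank '[0,0,0,0,0,0,0,0,0,0,0,0]' | sed -n 2,3p
python3 - <<'E'
from h import *
w=r.grab_frame("wrist")
cv2.imwrite("pics/w6.png",w[100:420,100:560,::-1])
E
python3 w.py '[[0.504,0.322,0.031,3.096]]'
```

```text
eef_pos: [0.5005, 0.328, 0.1245]
ee_rot: [0.022, 0.999, 0.032, -0.003]
eef_pos: [0.5011, 0.3255, 0.1248]
ee_rot: [0.024, 0.999, 0.033, -0.003]
now [0.501  0.3256 0.1247] yaw 3.094 tz [-0.004  0.065 -0.998] t 21.1 F [-0.3 -0.8 -1.9] w 0.0023 g 59.4
[-0.38 -0.95  9.33] turn -0.002
```

View pics/w6.png

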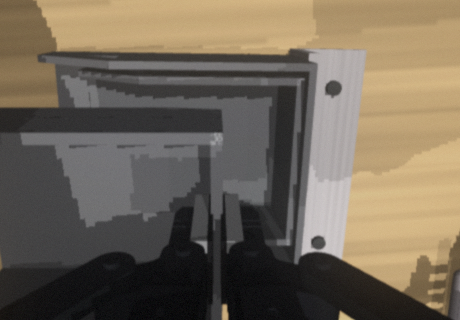

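The small bin is held with its corner at crop (222,134), the medium corner is at (300,80), and they are parallel.

Run:
```python
from h import *
for n,c,z in(("large corner",(314,63),.062),("med corner",(301,79),.0545),("med side",(190,78),.0545),("small corner",(222,134),.145),("small side",(120,133),.145)): print(n,onplane("wrist",(c[0]+100,c[1]+100),z).round(4))
```

```text
large corner [0.4493 0.3807 0.062 ]
med corner [0.4581 0.3762 0.0545]
med side [0.4543 0.3178 0.0545]
small corner [0.4604 0.3272 0.145 ]
small side [0.4581 0.2961 0.145 ]
```

```bash
python3 w.py '[[0.5065,0.323,0.031,3.096]]'; python3 -m crank '[-0.6,-0.1,0,0,-0.6,-0.2,0.1,0,-0.6,-0.5,3,0,-0.6,-0.7,6,0,-0.6,-0.8,8.5,0,-0.6,-0.85,9.3,0,-0.6,-0.85,9.3,0]'
python3 -m crank '[0,0,0,0,0,0,0,0,0,0,0,0,0,0,0,0]' 0.25 | sed -n 2,3p
python3 -m crank '[0,0.2,-3,0,0,0.4,-6,0,0,0.4,-6.5,0,0,0.4,-6.5,0]' | sed -n 2,3p
python3 -m crank '[0,-3.8,0,0,0,-3.8,0,0,0,-3.8,0,0,0,-3.8,0,0,0,-3.8,0,0,0,-3.8,0,0]' 0 |sed -n 2,3p
python3 w.py '[[0.506,0.285,0.025,3.096]]'
```

```text
now [0.501  0.3256 0.1247] yaw 3.094 tz [-0.004  0.065 -0.998] t 21.1 F [-0.3 -0.8 -1.9] w 0.0023 g 59.4
[-0.62 -0.84  9.33] turn -0.002
time_s: 21.68
eef_pos: [0.5051, 0.323, 0.0297]
ee_rot: [0.023, 0.999, 0.032, -0.004]
contact_force: [-1.4, -1.1, 5.5]
width: 0.0026
grasp_force: 60.7
eef_pos: [0.5064, 0.324, 0.0318]
ee_rot: [0.023, 0.999, 0.033, -0.002]
eef_pos: [0.5083, 0.3242, 0.0993]
ee_rot: [0.023, 0.999, 0.033, -0.001]
eef_pos: [0.5045, 0.2863, 0.0934]
ee_rot: [0.023, 0.999, 0.033, -0.003]
now [0.5045 0.2863 0.0934] yaw 3.096 tz [-0.005  0.065 -0.998] t 22.85 F [ 0.4 -1.   0.9] w 0.0003 g 0.0
[-0.21 -0.56  6.81] turn 0.0
```

Run:
```python
from h import *
r.grab_frame("wrist")
for n in("small","medium","large"):
    for d in r.trace(n+"_bin","wrist")[:2]:
        print(n,np.round(d["pixel"]),round(d["conf"],2),int(d["mask"].sum()))
        if n=="small": 
            ys,xs=np.where(d["mask"]);print(xs.min(),xs.max(),ys.min(),ys.max());fit("small",{"wrist":d["mask"]},0.506,0.275,[1.52],False)
```

```text
small [289. 249.] 0.93 26119
191 393 182 344
   small [0.5022 0.2753 0.0024 1.5125] 1-IoU 0.137
small [314.   3.] 0.5 61
306 318 0 6
   small [0.506 0.275 0.    1.52 ] 1-IoU 1.0
large [426. 164.] 0.75 10599
```

```bash
python3 -m crank '[-0.1,-0.6,3,0,-0.1,-0.6,5.5,0,-0.1,-0.6,6.9,0,-0.1,-0.6,6.9,0]' | sed -n 2,4p
python3 -m crank '[0,0.7,0.05,0,0,1.4,0.1,0,0.05,2.1,0.15,0,0.1,2.8,0.2,0,0.1,3.5,0.23,0,0.1,4,0.27,0,0.1,4.5,0.3,0,0.1,5,0.33,0]'| sed -n 2,4p
python3 -m crank '[0,0.3,0.02,0,0,0.6,0.04,0,0,0.9,0.05,0]'| sed -n 2,4p
python3 -m crank '[0,0.2,0.02,0,0,0.4,0.03,0]'| sed -n 2,4p
python3 w.py '[[0.505,0.354,0.025,3.096]]'
```

```text
eef_pos: [0.5024, 0.2837, 0.0207]
ee_rot: [0.023, 0.999, 0.032, -0.006]
contact_force: [-0.4, -0.6, -0.2]
eef_pos: [0.5063, 0.3349, 0.0244]
ee_rot: [0.023, 0.999, 0.032, -0.003]
contact_force: [0.1, 0.0, -0.0]
eef_pos: [0.5066, 0.3435, 0.0243]
ee_rot: [0.023, 0.999, 0.032, -0.003]
contact_force: [0.1, -0.4, 0.1]
eef_pos: [0.5069, 0.3474, 0.0243]
ee_rot: [0.023, 0.999, 0.032, -0.003]
contact_force: [0.5, -1.0, 1.0]
now [0.5069 0.3474 0.0243] yaw 3.096 tz [-0.005  0.065 -0.998] t 24.47 F [ 0.5 -1.   1. ] w -0.0003 g 0.3
[ 0.22  0.65 -0.03] turn -0.0
```

```bash
python3 -m crank '[0,0.2,0.02,0,0,0.4,0.03,0]'| sed -n 2,4p
python3 -m crank '[0,0.2,0.02,0,0,0.4,0.03,0]'| sed -n 2,4p
python3 -m crank '[0,0.2,0.02,0,0,0.3,0.03,0]'| sed -n 2,4p
```

```text
eef_pos: [0.5071, 0.3514, 0.0243]
ee_rot: [0.023, 0.999, 0.032, -0.003]
contact_force: [-0.1, -1.5, 0.4]
eef_pos: [0.5073, 0.3554, 0.0243]
ee_rot: [0.023, 0.999, 0.032, -0.003]
contact_force: [-0.6, -7.0, 1.2]
eef_pos: [0.5073, 0.3556, 0.0243]
ee_rot: [0.024, 0.999, 0.029, -0.003]
contact_force: [-3.9, -21.5, 11.3]
```

```bash
python3 -m crank '[0,-1.5,0,0,0,-1.5,-3,0,0,-1.8,-7,0,0,-2,-11.5,0,0,-2,-11.5,0]'| sed -n 2,4p
python3 - <<'E'
from h import *
print("can",onplane("top",(335,148),.1),onplane("top",(335,170),0))
E
python3 w.py '[[0.670,0.128,0.14,3.096],[0.670,0.128,0.042,3.096]]'
```

```text
eef_pos: [0.5105, 0.3318, 0.1463]
ee_rot: [0.023, 0.999, 0.034, 0.002]
contact_force: [0.7, 0.1, 1.7]
can [ 0.75126082 -0.01222537  0.1       ] [ 0.73557046 -0.01460098  0.        ]
now [0.5105 0.3318 0.1463] yaw 3.095 tz [ 0.006  0.069 -0.998] t 25.38 F [0.7 0.1 1.7] w 0.0003 g 0.0
[-16.88 -19.62  -0.68] turn -0.001
[ 0.02 -0.68  9.78] turn 0.0
```

```bash
python3 -m crank '[-16.9,-19.6,-0.7,0,-16.9,-19.6,-0.7,0,-16.9,-19.6,-0.7,0,-16.9,-19.6,-0.7,0,-16.9,-19.6,-0.7,0,-16.9,-19.6,-0.7,0,-16.9,-19.6,-0.7,0,-16.9,-19.6,-0.7,0,-16.9,-19.6,-0.7,0,-16.9,-19.6,-0.7,0]'| sed -n 2,4p
python3 - <<'E'
from h import *
r.grab_frame("wrist");r.grab_frame("top")
for c in("wrist","top"):
    for d in r.spot_point("keeper_pin",c)[:2]: print(c,np.round(d["pixel"]),round(d["conf"],2),onplane(c,d["pixel"],.064).round(4))
# nest check from the top view
for n in("large","medium","small"):
    for d in r.trace(n+"_bin","top")[:2]:
        if abs(d["pixel"][0]-200)<40 and abs(d["pixel"][1]-270)<40: fit(n,{"top":d["mask"]},0.506,0.31,[1.52],False)
E
cat > arc.py <<'E'
import sys,numpy as np
from cell import r
from scipy.spatial.transform import Rotation as Ro
q=r.observe();M=Ro.from_quat(q["ee_rot"]).as_matrix();p=q["eef_pos"]
px,py,off,a0,a1,n=map(float,sys.argv[1:])
for a in np.linspace(a0,a1,int(n)):
    f=3.096+a;t=np.array([np.sin(f),-np.cos(f)]);c=np.array([px,py])+.095*np.array([np.cos(f),np.sin(f)])-off*t
    print(round(a,2),(M.T@(np.array([*c,.042])-p)*100).round(1),c.round(3))
print(p.round(4),M[:,2].round(3))
E
python3 w.py '[[0.670,0.128,0.042,3.096]]'
```

```text
eef_pos: [0.6661, 0.1285, 0.1306]
ee_rot: [0.023, 0.999, 0.033, -0.003]
contact_force: [-1.5, 0.8, 0.0]
wrist [288. 215.] 0.89 [0.6382 0.1184 0.064 ]
now [0.6666 0.128  0.1309] yaw 3.097 tz [-0.004  0.065 -0.998] t 26.57 F [-0.8 -0.3  0. ] w 0.0002 g 0.0
[-0.41 -0.56  8.87] turn 0.001
```

Pin confirmed at (0.638, 0.118). Next I lower beside it and compute the arc.

```bash
python3 -m crank '[-0.4,-0.3,3,0,-0.4,-0.4,6,0,-0.4,-0.5,8.9,0,-0.4,-0.5,8.9,0,-0.4,-0.5,8.9,0]'| sed -n 2,4p
python3 arc.py 0.609 0.2095 0.022 1.93 0 13
```

```text
eef_pos: [0.6686, 0.1282, 0.0402]
ee_rot: [0.023, 0.999, 0.033, -0.005]
contact_force: [0.1, -0.5, 0.4]
1.93 [ 0.9 -0.3 -0.2] [0.659 0.126]
1.77 [ 2.3 -1.  -0.2] [0.645 0.119]
1.61 [ 3.8 -1.5 -0.2] [0.63  0.114]
1.45 [ 5.3 -1.8 -0.2] [0.615 0.112]
1.29 [ 6.9 -1.9 -0.2] [0.599 0.112]
1.13 [ 8.4 -1.7 -0.2] [0.584 0.115]
0.96 [ 9.9 -1.2 -0.1] [0.569 0.121]
0.8 [11.3 -0.5 -0.1] [0.555 0.128]
0.64 [12.6  0.4 -0. ] [0.543 0.138]
0.48 [13.7  1.5  0.1] [0.532 0.149]
0.32 [14.6  2.8  0.2] [0.524 0.162]
0.16 [15.3  4.2  0.3] [0.517 0.177]
0.0 [15.8  5.6  0.4] [0.513 0.192]
[0.6686 0.1282 0.0402] [-0.008  0.065 -0.998]
```

```bash
python3 -m crank '[0.9,-0.3,-0.2,0,2.3,-1,-0.2,0,3.8,-1.5,-0.2,0,5.3,-1.8,-0.2,0,6.9,-1.9,-0.2,0,8.4,-1.7,-0.2,0,9.9,-1.2,-0.1,0,11.3,-0.5,-0.1,0]'
python3 - <<'E'
from h import *
r.grab_frame("wrist");r.grab_frame("scene")
for c in("wrist","scene"):
    for d in r.spot_point("keeper_pin",c)[:2]: print(c,np.round(d["pixel"]),round(d["conf"],2),onplane(c,d["pixel"],.064).round(4))
E
python3 arc.py 0.609 0.2095 0.022 0.8 0 6
```

```text
time_s: 27.65
eef_pos: [0.5585, 0.1279, 0.0464]
ee_rot: [0.023, 0.999, 0.033, -0.0]
contact_force: [2.0, 0.5, 0.1]
width: -0.0004
grasp_force: 0.6
wrist [350. 292.] 0.88 [0.5388 0.1386 0.064 ]
scene [360. 275.] 0.71 [0.5423 0.1471 0.064 ]
0.8 [ 0.4 -0.   0.3] [0.555 0.128]
0.64 [1.7 0.9 0.4] [0.543 0.138]
0.48 [2.8 2.  0.5] [0.532 0.15 ]
0.32 [3.7 3.3 0.6] [0.524 0.163]
0.16 [4.4 4.7 0.7] [0.517 0.177]
0.0 [4.9 6.1 0.8] [0.513 0.192]
[0.5588 0.128  0.0454] [-0.001  0.065 -0.998]
```

```bash
python3 -m crank '[1.1,0.5,0.2,0,1.7,0.9,0.2,0,2.3,1.4,0.2,0,2.8,2,0.2,0,3.3,2.7,0.3,0,3.7,3.3,0.4,0,4.1,4,0.4,0,4.4,4.7,0.5,0,4.6,5.3,0.5,0]'
python3 - <<'E'
from h import *
r.grab_frame("wrist");r.grab_frame("scene")
for c in("wrist","scene"):
    for d in r.spot_point("keeper_pin",c)[:2]: print(c,np.round(d["pixel"]),round(d["conf"],2),onplane(c,d["pixel"],.064).round(4))
E
python3 w.py '[[0.513,0.195,0.042,3.096]]'
```

```text
time_s: 28.6
eef_pos: [0.513, 0.1842, 0.0416]
ee_rot: [0.023, 0.999, 0.032, -0.003]
contact_force: [-0.4, -0.9, -0.0]
width: 0.0003
grasp_force: 0.3
wrist [382. 340.] 0.85 [0.5099 0.204  0.064 ]
scene [393. 288.] 0.66 [0.508  0.2105 0.064 ]
now [0.5135 0.1836 0.0418] yaw 3.096 tz [-0.005  0.065 -0.998] t 28.8 F [-0.5  0.1  0.3] w -0.0002 g 0.0
[0.1  1.14 0.05] turn 0.0
```

```bash
python3 -m crank '[0.1,0.3,0,0,0.1,0.6,0,0,0.1,0.9,0.1,0]'|sed -n 2,4p
python3 -m crank '[0,0.2,0,0,0,0.4,0,0]'|sed -n 2,4p
```

```text
eef_pos: [0.5131, 0.1925, 0.0415]
ee_rot: [0.023, 0.999, 0.032, -0.003]
contact_force: [0.3, -0.7, -0.2]
eef_pos: [0.5131, 0.1945, 0.0414]
ee_rot: [0.024, 0.999, 0.03, -0.003]
contact_force: [-1.9, -20.1, 2.6]
```

```bash
python3 -m crank '[0,-1.5,0,0,0,-3,0,0,0,-4,-4,0,0,-5,-8,0,0,-9,-11,0,0,-13,-14,0,0,-17,-14,0,0,-21,-14,0,0,-25,-14,0,0,-29,-14,0,0,-29,-14,0]'|sed -n 2,4p
python3 - <<'E'
from h import *
t=r.grab_frame("top");s=r.grab_frame("scene")
P=[]
for c in("top","scene"):
    for d in r.spot_point("keeper_pin",c)[:2]: print(c,np.round(d["pixel"]),round(d["conf"],2),onplane(c,d["pixel"],.064).round(4))
for n,y in(("large",.303),("medium",.31),("small",.318)):
    ms={}
    for c in("top","scene"):
        for d in r.trace(n+"_bin",c)[:3]:
            g=onplane(c,d["pixel"],.03)
            if np.hypot(g[0]-.507,g[1]-.3)<.06: ms.setdefault(c,d["mask"])
    print(n,list(ms))
    if ms: fit(n,ms,0.507,y,[1.52],False)
E
```

```text
eef_pos: [0.5, -0.1071, 0.1621]
ee_rot: [0.025, 0.999, 0.032, -0.003]
contact_force: [0.4, -0.3, -0.3]
top [226. 269.] 0.58 [0.5108 0.2168 0.064 ]
scene [395. 290.] 0.69 [0.5076 0.2171 0.064 ]
large ['top', 'scene']
   large [ 5.0760e-01  3.0470e-01 -2.0000e-04  1.5112e+00] 1-IoU 0.645
medium ['top', 'scene']
   medium [0.504  0.3162 0.0036 1.5206] 1-IoU 0.706
small ['top', 'scene']
   small [0.5031 0.3237 0.0028 1.504 ] 1-IoU 0.272
```

```bash
python3 -c "
from cell import r
print(r.finish_job())"
```

```text
the job is handed in; nothing more can be done
None
```

The job is handed in at about 30 s of robot time. The large bin is against the stop with the medium and small bins nested home, judged by push resistance rather than a clear final view, and the keeper measures about 0 rad, so shut; no verdict came back.

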